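# Feed loose lenses through the gate of a sorting tray

### The arm

A 6-joint arm with a two-finger parallel gripper is mounted at the origin on a cart in front of the work surface, level with it; the furniture and walls round the work are solid. World frame = base frame: x ahead of the robot, y to its left, z up, the work surface at z = 0. Lengths are in m, angles in degrees, forces in N, time in s.
With the tool pointing down it reaches from about 0.35 to 0.875 m from the base axis. Payload 4.2 kg.
Tool frame: the origin (TCP) lies midway between the tips of the shut fingers; the grasp point (between the pads) lies 19 mm behind it; z points along the fingers, y is the direction in which the jaws open and shut (so a half turn about z gives the same grasp; the last joint's range is limited). The gripper opens to 87 mm and grips with 3 to 60 N. Pads are 19 mm wide; open, the fingers measure 117 mm over their backs; the gripper's body (75 mm by 190 mm) begins 51 mm behind the grasp point.
Start: joints at [-54.511, 22.042, 0.453, 0, -68.411, -14.817], TCP at [0.221, -0.585, 0.223] pointing down, gripper open.
Joint ranges: [-179.83, 179.83], [-69.29, 118.12], [-61.27, 80.66], [-181.25, 117.63], [-171.15, -9.14], [-177.46, 177.46]. Speed limits (degrees/s): [159.86, 159.86, 180, 180, 180, 180].

### API

Orientations are given as a 3x3 rotation matrix whose columns are the frame's x, y, z axes.
In Python, from station import r gives the robot as it stands.
- The arm moves only by the tool servo_tool, never from a script. Its arguments are lists of equal length, an entry for each row: "slide": the shift along the world's x, y, z in units of 60 mm (1.0 is 60 mm), a list of three; "twist": the turn, a rotation vector about the world's x, y, z in units of 6 degrees (1.0 is 6 degrees), a list of three; "gripper": the closure, from 0 (fully open) to 1 (shut). In form: {"slide": [[x, y, z], ...], "twist": [[wx, wy, wz], ...], "gripper": [gripper, ...]}. A call has 1 to 12 rows; each row shifts and turns the commanded pose from where the row before left it; what a row does not reach is not made up. A row lasts 1/8 s, in which the tool goes at most 62.5 mm and 10.7 degrees, less where a joint would pass 70% of its speed; a pose out of reach is approached as far as the arm can. A call is refused whole if a number of a shift passes 1 or a number of a turn 1, either way. A call with a gripper value outside its range is refused whole. The fingers move at their own pace and stop on an object; the grip force is fixed at half the most. Time passes only in rows, so rows that do not move let the fingers close. It gives the time, the measured TCP pose, the force and the opening at its end, in the units of the state.
- r.sense(): the state, without advancing time (a new reading comes with each control period).
- r.capture(name): name is "side" or "top"; returns a dict with "image" (480x640x3 uint8, blue, green, red), "intrinsics" (3x3 intrinsics, pixels), "R" (3x3) and "t" (3): a world point X has camera coordinates R X + t. Camera axes: x right, y down, z forward; pixel columns grow to the right and rows downward; lengths in m; the calibration is good to about 2 mm. A picture is of the moment at which its call begins. There is no depth.
- r.finish_job(): hands the job in, once; it reports no verdict.
The state is a dict: "time_s": time; "joints": joint angles; "joint_velocities": joint speeds; "effort": joint torques, N m; "tcp_pos": TCP position; "ee_rot": TCP orientation; "wrist_force": force on the tool from outside, world axes, zero at the start; "moment": the same for the moment, N m; "gripper_width": opening from 0.0 (shut) to 1.0 (fully open).
Only numpy, scipy, OpenCV 4.12 (cv2) and the standard library are available. Lean on these libraries where they do the work, as an engineer would, in place of code of your own. Each camera call takes 0.05 s, during which the arm holds its last target.

### The job

Push the three loose mounted lenses on the sorting tray through the narrow gate into the storage slot behind it, one at a time: each must be wholly past the gate before the next one enters it. Slide them along the tray with the fingertips, never lifting or tipping them, and leave the coverslip box, the vial and the petri dish where they stand.

Things in the scene. Friction and masses are not known exactly. Their poses are not given: they have to be found in the camera images.
- tray: Sorting tray fixed on the desk, 270 mm wide: grey floor 4 mm thick from x = -165 to +115 mm, aluminium walls with tops 16 mm above the underside. Origin: in the gate, midway between its posts, on the underside. x points through the gate into the slot, y left, z up.
- gate (a point): Middle of the gate on the tray's floor, 4 mm above the desk; axes as the tray's. The gate is a 38 mm gap between two steel posts 7 mm thick (at x = 0, y = +-22.5 mm, tops 18 mm above the tray's underside). From each post a 5 mm thick wall runs outward and slightly back, to x = -30 mm, y = +-130 mm.
- field (a point): Middle of the field in front of the gate where the lenses lie, on the tray's floor, 112 mm before the gate. The field is flat and has no wall at its near end (53 mm nearer the robot) nor along its sides (135 mm to the left and right), where the floor just ends 4 mm above the desk. Lenses and box start side by side in a row across it, about 54 mm apart.
- slot_end (a point): Middle of the closed far end of the storage slot, on the tray's floor, 104 mm past the gate. The slot is a level lane at floor height, 40 mm wide between 5 mm walls; it takes the three lenses in single file (84 mm) with 20 mm to spare: later lenses push the earlier ones farther in.
- lens_a: A mounted lens: a dark metal ring 28 mm in diameter and 10 mm high with a pale lens in it, lying flat and loose on the tray (20 g); the three are alike. Origin: centre of its underside, on the tray's floor.
- lens_b: A mounted lens: a dark metal ring 28 mm in diameter and 10 mm high with a pale lens in it, lying flat and loose on the tray (20 g); the three are alike. Origin: centre of its underside, on the tray's floor.
- lens_c: A mounted lens: a dark metal ring 28 mm in diameter and 10 mm high with a pale lens in it, lying flat and loose on the tray (20 g); the three are alike. Origin: centre of its underside, on the tray's floor.
- coverslip_box: White square cardboard box 29 x 29 x 17 mm, loose (30 g), standing in the field among the lenses; not to be moved. Origin: centre of its underside.
- vial: Glass vial with a white cap, 22 mm in diameter and 52 mm high, loose, standing on the tray left of the slot; not to be disturbed. Origin: centre of its underside.
- petri_dish: Petri dish 58 mm in diameter and 16 mm high, loose, lying on the tray right of the slot; not to be disturbed. Origin: centre of its underside.

How it is judged:
By the outcome, as a careful person would: the job done as asked, in the order asked, and still so for the second after the job is handed in, with the robot touching nothing.
It also fails if it takes over 67 s, if anything falls off the work surface, if the arm or the gripper's body presses on something with over 40 N, if the wrist force passes 120 N, or if a joint passes its speed limit or range.

## Working session

There is one attempt and no reset: what is moved stays moved. The work goes in short steps, Python scripts to look and compute and a tool call to move; the robot and the scene stay as the last step left them, time stands still between calls to the robot, and variables do not carry over. Pictures are saved under pics/ and viewed, and the job is handed in when it is done.

Besides the shell and the picture viewer there is one more tool, called after ">>>" by a JSON object that holds its "op" and its "data". servo_tool: Moves the arm, as the interface text tells. Its arguments: {"type":"object","properties":{"slide":{"type":"array","items":{"type":"array","items":{"type":"number"}}},"twist":{"type":"array","items":{"type":"array","items":{"type":"number"}}},"gripper":{"type":"array","items":{"type":"number"}}},"required":["slide","twist","gripper"]}

```bash
ls; mkdir -p pics
python3 - <<'E'
from station import r
import cv2
s=r.sense();print(s)
for n in("top","side"):
    c=r.capture(n);cv2.imwrite(f"pics/{n}0.png",c["image"]);print(n,c["intrinsics"],c["R"],c["t"])
E
```

```text
pics
{'time_s': 0.0, 'joints': array([-5.45105498e+01,  2.20887345e+01,  3.81036411e-01, -3.08581700e-02,
       -6.84117021e+01, -1.48179243e+01]), 'joint_velocities': array([-0.0429024 ,  0.0363985 ,  0.01725507, -0.16649751,  0.05311828,
        0.02063395]), 'effort': array([-1.08447497e-03, -3.90664029e+01,  1.87402403e+01,  4.21979651e+00,
        1.10013108e-02, -1.95802827e-04]), 'tcp_pos': array([ 0.22045894, -0.58418283,  0.22148471]), 'ee_rot': array([[-9.35689680e-01, -3.52823157e-01, -8.02039995e-04],
       [-3.52824065e-01,  9.35687570e-01,  1.98747616e-03],
       [ 4.92312410e-05,  2.14263994e-03, -9.99997703e-01]]), 'wrist_force': array([ 0.18418494, -0.27937843, -1.10413588]), 'moment': array([ 0.02066403,  0.01879237, -0.00518525]), 'gripper_width': 0.9990404663812119}
top [[596.51057898   0.         324.65471986]
 [  0.         596.51057898 235.56084306]
 [  0.           0.           1.        ]] [[-2.14765638e-02 -9.99769271e-01 -4.02697150e-04]
 [-9.84950126e-01  2.12273168e-02 -1.71530318e-01]
 [ 1.71499289e-01 -3.28724521e-03 -9.85178759e-01]] [0.15739375 0.57695886 0.82905006]
side [[445.21678706   0.         318.22150891]
 [  0.         445.21678706 239.42050042]
 [  0.           0.           1.        ]] [[ 0.63392745  0.7733258   0.01015868]
 [ 0.37265923 -0.29392184 -0.88019035]
 [-0.67768805  0.56176255 -0.47451212]] [-0.47281504 -0.12823678  1.15903745]
```

View pics/top0.png

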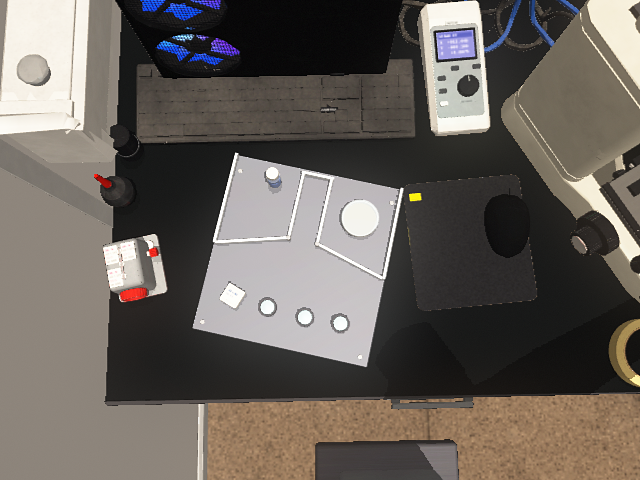

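View pics/side0.png

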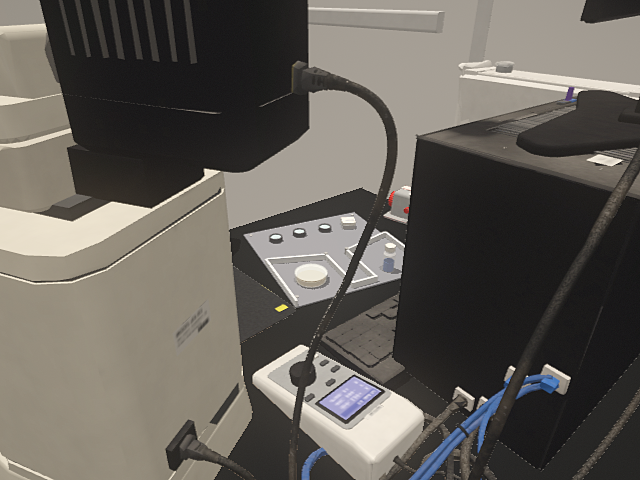

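The top view shows the box at (232,295), lenses at (267,307), (305,317) and (340,323), the gate near (303,242), the vial at (273,175) and the dish at (360,218). I'll zoom in and measure next.

```bash
cat > h.py <<'E'
import numpy as np,cv2
from station import r
def ray(c,uv,z):
    K,R,t=c["intrinsics"],np.array(c["R"]),np.array(c["t"])
    uv=np.atleast_2d(np.array(uv,float))
    d=np.c_[uv,np.ones(len(uv))]@np.linalg.inv(K).T@R   # R^T d
    o=-R.T@t
    return o+d*((z-o[2])/d[:,2])[:,None]
def proj(c,P):
    P=np.atleast_2d(P)@np.array(c["R"]).T+c["t"]; q=P@np.array(c["intrinsics"]).T
    return q[:,:2]/q[:,2:]
E
python3 - <<'E'
from h import *
c=r.capture("top");im=c["image"]
x0,y0=185,145
cr=cv2.resize(im[y0:y0+230,x0:x0+230],None,fx=2.6,fy=2.6,interpolation=cv2.INTER_CUBIC)
cv2.imwrite("pics/crop.png",cr)
hsv=cv2.cvtColor(im,cv2.COLOR_BGR2HSV)
# tray mask: gray >100
g=cv2.cvtColor(im,cv2.COLOR_BGR2GRAY)
m=(g>90).astype(np.uint8);m[:,:175]=0;m[:,412:]=0;m[:146]=0;m[385:]=0
cn,_=cv2.findContours(m,cv2.RETR_EXTERNAL,cv2.CHAIN_APPROX_NONE)
k=max(cn,key=cv2.contourArea);print(cv2.contourArea(k))
ap=cv2.approxPolyDP(k,6,True)[:,0];print(ap.tolist())
print(np.round(ray(c,ap,0.004)*1000).tolist())
# lenses: dark rings within tray
for u,v in [(267,307),(305,317),(340,323)]:
    s=12;p=g[v-s:v+s+1,u-s:u+s+1]
    mm=(p<100).astype(np.uint8)
    cc,_=cv2.findContours(mm,cv2.RETR_EXTERNAL,cv2.CHAIN_APPROX_NONE)
    q=max(cc,key=cv2.contourArea)[:,0]+[u-s,v-s]
    (e,r_),a=cv2.minEnclosingCircle(q.astype(np.float32)),0
    w=cv2.fitEllipse(q.astype(np.float32));print(w,ray(c,w[0],0.010)*1000)
E
```

```text
31371.0
[[235, 152], [192, 327], [366, 366], [403, 188]]
[[726.0, 284.0, 4.0], [452.0, 348.0, 4.0], [389.0, 87.0, 4.0], [661.0, 20.0, 4.0]]
((262.33758544921875, 302.36517333984375), (23.021921157836914, 30.598129272460938), 131.81430053710938) [[486.68610093 241.2110711   10.        ]]Traceback (most recent call last):
  File "<stdin>", line 21, in <module>
cv2.error: OpenCV(4.12.0) /io/opencv/modules/imgproc/src/shapedescr.cpp:361: error: (-201:Incorrect size of input array) There should be at least 5 points to fit the ellipse in function 'fitEllipseNoDirect'
```

View pics/crop.png

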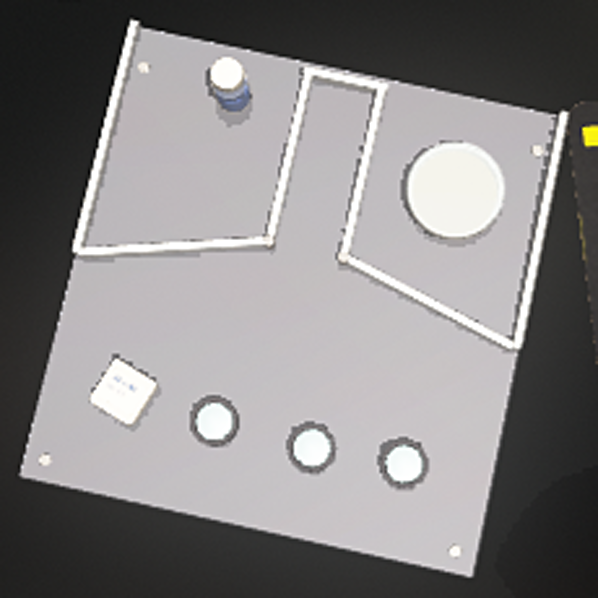

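```bash
cat >> h.py <<'E'
def dets(c):
    im=c["image"];hsv=cv2.cvtColor(im,cv2.COLOR_BGR2HSV)
    m=(hsv[...,2]>195).astype(np.uint8)
    n,l,st,ce=cv2.connectedComponentsWithStats(m)
    return [(ce[i],st[i]) for i in range(1,n) if 12<st[i,4]<1800 and 190<ce[i][0]<405 and 150<ce[i][1]<370]
YAW=np.radians(-13.5)
def T(P,g):
    P=np.atleast_2d(P)[:,:2]-g; ca,sa=np.cos(YAW),np.sin(YAW)
    return P@np.array([[ca,-sa],[sa,ca]])
def W(p,g):
    ca,sa=np.cos(YAW),np.sin(YAW)
    return np.atleast_2d(p)@np.array([[ca,sa],[-sa,ca]])+g
E
python3 - <<'E'
from h import *
c=r.capture("top")
# corner-based origin: near corners at floor top z=4 -> tray (-165,+-135)
near=ray(c,[[192.5,327.5],[366.5,366.5]],0.004)*1000
print(near)
posts=ray(c,[[185+270/2.6,145+240/2.6],[185+344/2.6,145+257/2.6]],0.018)*1000
print(posts)
g1=W([165,0],near[:,:2].mean(0))[0];g2=posts[:,:2].mean(0);print("gate",g1,g2,"yaws",np.degrees(np.arctan2(*(near[0]-near[1])[:2])),np.degrees(np.arctan2(*(posts[0]-posts[1])[:2])))
g=g2
for ce,st in dets(c):
    P=ray(c,ce,0.012)*1000
    print(ce.round(1),st.tolist(),P.round(1)[0,:2],T(P,g).round(1))
im=c["image"];print(im[307,255:280].tolist())
E
```

```text
[[451.51253866 347.47748143   4.        ]
 [388.28021579  86.54034702   4.        ]]
[[584.2327618  199.56399232  18.        ]
 [573.18864424 156.30958649  18.        ]]
gate [580.33741409 178.49042919] [578.71070302 177.9367894 ] yaws 13.621775959267744 14.323266492761373
[272.  172.5] [266, 167, 14, 12, 127] [688.8 225.1] [[96.1 71.6]]
[239.6 170.4] [238, 169, 4, 4, 15] [693.4 275.9] [[ 88.6 122. ]]
[360.1 217.3] [342, 199, 38, 37, 1096] [614.2  89.4] [[ 55.2 -77.8]]
[391.8 202.5] [390, 201, 6, 4, 17] [636.6  39.5] [[  88.6 -121.1]]
[339.4 216.6] [338, 206, 6, 23, 24] [616.1 121.4] [[ 49.5 -46.2]]
[319.4 216. ] [318, 210, 4, 13, 13] [617.7 152.3] [[ 43.9 -15.8]]
[297.3 263.2] [294, 258, 8, 12, 21] [544.9 187.4] [[-35.1   1.3]]
[231.8 295.3] [219, 283, 26, 25, 377] [498.1 287.1] [[-103.8   87.3]]
[267.  306.7] [261, 300, 13, 14, 150] [479.9 234. ] [[-109.2   31.5]]
[304.5 316.7] [298, 310, 14, 14, 154] [463.7 177.7] [[-111.8  -27.1]]
[339.9 323.1] [333, 316, 14, 15, 150] [453.2 124.8] [[-109.7  -81. ]]
[202.1 321.4] [200, 320, 5, 4, 17] [460.  331.4] [[-151.2  121.6]]
[[193, 190, 196], [195, 192, 197], [199, 196, 201], [127, 125, 131], [108, 106, 114], [190, 192, 179], [251, 253, 244], [249, 250, 243], [248, 249, 243], [249, 250, 245], [251, 251, 247], [252, 252, 249], [253, 253, 251], [253, 253, 251], [253, 254, 251], [253, 254, 252], [253, 254, 252], [254, 255, 253], [255, 255, 255], [167, 170, 161], [117, 116, 123], [88, 89, 91], [191, 187, 192], [198, 195, 199], [195, 192, 196]]
```

```bash
cat >> h.py <<'E'
YAW=np.radians(-13.6); G=np.array([579.3,178.2])
def go(p,z,a):
    """from present pose to tray point p (mm), height z (mm), push direction a (deg, tray): total shift in units, total twist in units"""
    s=r.sense(); R_=s["ee_rot"]
    cur=np.degrees(np.arctan2(R_[1,1],R_[0,1]))
    tgt=a+np.degrees(YAW)+90
    d=(tgt-cur+90)%180-90
    w=W(p,G)[0]
    P=s["tcp_pos"]*1000
    print("t",round(s["time_s"],2),"tray tcp",T(P[None],G)[0].round(1),"z",P[2].round(1),"-> slide",((np.r_[w,z]-P)/60).round(3),"twist",round(d/6,2),"F",s["wrist_force"].round(1),"w",round(s["gripper_width"]*87,1))
def step(dx,dy):
    v=np.array([dx,dy])@np.array([[np.cos(YAW),np.sin(YAW)],[-np.sin(YAW),np.cos(YAW)]])
    print("tray step",(dx,dy),"-> units",(v/60).round(3))
E
python3 - <<'E'
from h import *
L2=T([[463.7,177.7]],G)[0];L1=T([[479.9,234]],G)[0];L3=T([[453.2,124.8]],G)[0]
for L in(L2,L1,L3):
    d=np.array([-30,0])-L;a=np.degrees(np.arctan2(d[1],d[0]));u=d/np.hypot(*d)
    print(L.round(1),a.round(1),np.hypot(*d).round(1),"standoff",(L-42*u).round(1),"final tcp",(np.array([-30,0])-22*u).round(1))
    go(L-42*u,60,a)
E
```

```text
[-112.2  -27.7] 18.6 86.8 standoff [-152.   -41.1] final tcp [-50.9  -7. ]
t 0.2 tray tcp [-169.4 -825.6] z 221.9 -> slide [ 3.356 12.641 -2.698] twist -2.61 F [-0.4 -1.2  0.2] w 87.2
[-109.7   30.9] -21.2 85.5 standoff [-148.9   46. ] final tcp [-50.5   7.9]
t 0.2 tray tcp [-169.4 -825.6] z 221.9 -> slide [ 3.748 14.039 -2.698] twist -9.24 F [-0.4 -1.2  0.2] w 87.2
[-110.   -81.6] 45.5 114.2 standoff [-139.4 -111.5] final tcp [-45.4 -15.7]
t 0.2 tray tcp [-169.4 -825.6] z 221.9 -> slide [ 3.284 11.45  -2.698] twist 1.88 F [-0.4 -1.2  0.2] w 87.2
```

>>> {"op": "servo_tool", "data": {"slide": [[0.5, 0.5, 0], [0.6, 0.8, 0], [0.6, 0.9, 0], [0.6, 0.9, 0], [0.5, 0.9, 0], [0.3, 0.9, 0], [0.2, 0.9, 0], [0.05, 0.9, 0], [0, 0.9, 0], [0, 0.9, -0.2], [0, 0.8, -0.3], [0, 0.8, -0.4]], "twist": [[0, 0, -0.3], [0, 0, -0.3], [0, 0, -0.3], [0, 0, -0.3], [0, 0, -0.3], [0, 0, -0.3], [0, 0, -0.3], [0, 0, -0.3], [0, 0, -0.2], [0, 0, 0], [0, 0, 0], [0, 0, 0]], "gripper": [0.862, 0.862, 0.862, 0.862, 0.862, 0.862, 0.862, 0.862, 0.862, 0.862, 0.862, 0.862]}}

```text
time_s: 1.7
tcp_pos: [0.4192, 0.0191, 0.1687]
ee_rot: [[-0.996, -0.089, 0.002], [-0.089, 0.996, 0.001], [-0.002, 0.001, -1.0]]
wrist_force: [1.3, 0.2, 0.2]
gripper_width: 0.138
```

>>> {"op": "servo_tool", "data": {"slide": [[0, 0.8, -0.4], [0, 0.8, -0.4], [0, 0.6, -0.4], [0, 0.3, -0.2], [0, 0, 0], [0, 0, 0]], "twist": [[0, 0, 0], [0, 0, 0], [0, 0, 0], [0, 0, 0], [0, 0, 0], [0, 0, 0]], "gripper": [0.862, 0.862, 0.862, 0.862, 0.862, 0.862]}}

```text
time_s: 2.45
tcp_pos: [0.4192, 0.1667, 0.085]
ee_rot: [[-0.996, -0.088, 0.0], [-0.088, 0.996, 0.0], [-0.0, 0.0, -1.0]]
wrist_force: [0.3, 0.4, -0.2]
gripper_width: 0.138
```

Run:
```python
from h import *
go([-152,-41.1],7.5,18.6)
c=r.capture("side");x,y=225,180
cv2.imwrite("pics/s1.png",cv2.resize(c["image"][y:y+130,x:x+190],None,fx=4,fy=4,interpolation=cv2.INTER_CUBIC))
```

```text
t 2.45 tray tcp [-153.   -48.8] z 85.0 -> slide [ 0.046  0.121 -1.292] twist -0.01 F [ 0.3  0.4 -0.2] w 12.0
```

View pics/s1.png

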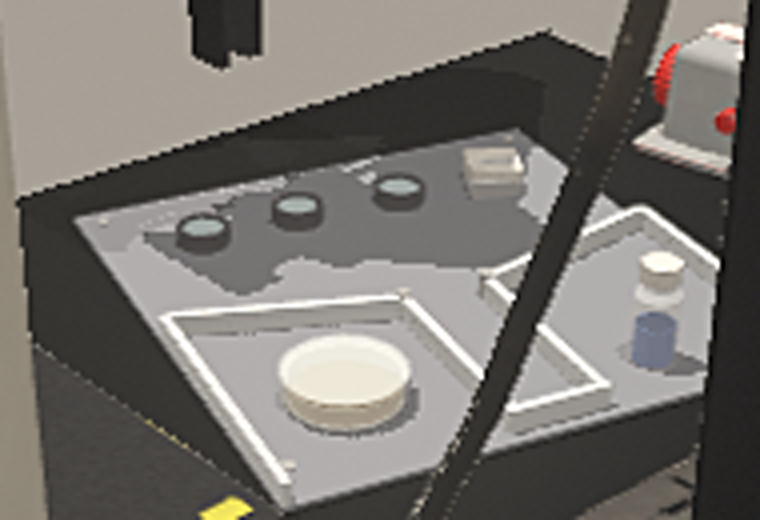

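>>> {"op": "servo_tool", "data": {"slide": [[0.046, 0.12, -0.4], [0, 0, -0.4], [0, 0, -0.3], [0, 0, -0.19], [0, 0, 0]], "twist": [[0, 0, 0], [0, 0, 0], [0, 0, 0], [0, 0, 0], [0, 0, 0]], "gripper": [0.862, 0.862, 0.862, 0.862, 0.862]}}

```text
time_s: 3.12
tcp_pos: [0.4217, 0.1738, 0.0071]
ee_rot: [[-0.996, -0.088, -0.001], [-0.088, 0.996, -0.001], [0.001, -0.001, -1.0]]
wrist_force: [0.5, 0.1, 1.0]
gripper_width: 0.137
```

>>> {"op": "servo_tool", "data": {"slide": [[0.15, 0.013, 0], [0.12, 0.01, 0], [0.12, 0.01, 0], [0.12, 0.011, 0], [0.12, 0.01, 0], [0.12, 0.011, 0], [0.12, 0.01, 0]], "twist": [[0, 0, 0], [0, 0, 0], [0, 0, 0], [0, 0, 0], [0, 0, 0], [0, 0, 0], [0, 0, 0]], "gripper": [0.862, 0.862, 0.862, 0.862, 0.862, 0.862, 0.862]}}

```text
time_s: 4.0
tcp_pos: [0.4744, 0.179, 0.0071]
ee_rot: [[-0.996, -0.088, -0.0], [-0.088, 0.996, -0.0], [0.0, -0.0, -1.0]]
wrist_force: [0.0, -0.8, -0.0]
gripper_width: 0.135
```

```bash
cat >> h.py <<'E'
def side(n):
    c=r.capture("side");x,y=225,180
    im=c["image"][y:y+130,x:x+190].copy()
    cv2.imwrite("pics/"+n,cv2.resize(im,None,fx=4,fy=4,interpolation=cv2.INTER_CUBIC)); return c
E
python3 - <<'E'
from h import *
go([-50.9,-7],7.5,18.6)
c=side("s2.png")
E
```

```text
t 4.0 tray tcp [-102.1  -23.9] z 7.1 -> slide [0.896 0.073 0.006] twist -0.01 F [ 0.  -0.8 -0. ] w 11.7
```

View pics/s2.png

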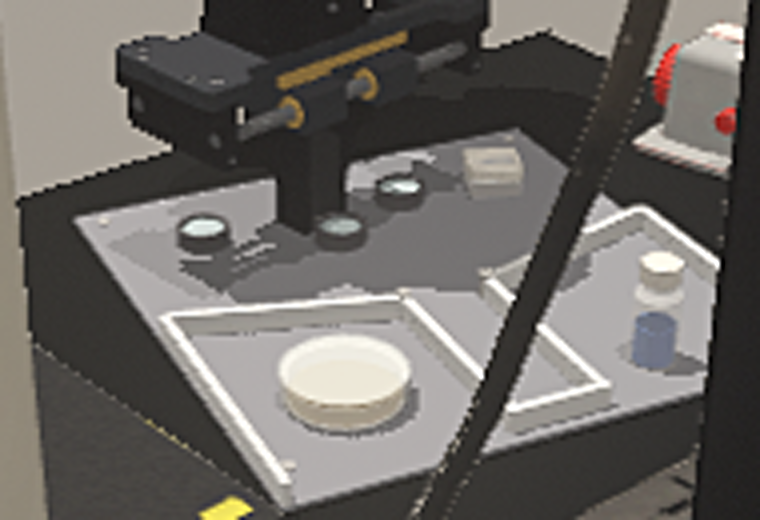

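The lens at crop (340,230) is moving ahead of the fingers, and the others haven't moved. I'll check where it sits relative to the tool.

Run:
```python
from h import *
c=r.capture("side")
f=lambda x,y:[225+x/4,180+y/4]
pts=[f(340,228),f(203,229),f(400,188),f(404,293),f(487,273)]
for p,z in zip(pts,[.013,.013,.013,.018,.018]):
    print(T(ray(c,p,z)*1000,G).round(1))
```

```text
[[-75.2 -18.4]]
[[-103.4  -82.5]]
[[-103.2   29.9]]
[[  5.6 -22.3]]
[[ 5.2 22.9]]
```

>>> {"op": "servo_tool", "data": {"slide": [[0.12, 0.01, 0], [0.13, 0.01, 0], [0.13, 0.01, 0], [0.13, 0.011, 0], [0.13, 0.011, 0], [0.13, 0.011, 0], [0.12, 0.01, 0], [0, 0, 0]], "twist": [[0, 0, 0], [0, 0, 0], [0, 0, 0], [0, 0, 0], [0, 0, 0], [0, 0, 0], [0, 0, 0], [0, 0, 0]], "gripper": [0.862, 0.862, 0.862, 0.862, 0.862, 0.862, 0.862, 0.862]}}

```text
time_s: 5.1
tcp_pos: [0.528, 0.1835, 0.0071]
ee_rot: [[-0.996, -0.088, 0.0], [-0.088, 0.996, 0.0], [-0.0, 0.0, -1.0]]
wrist_force: [0.4, 0.6, 0.2]
gripper_width: 0.138
```

Run:
```python
from h import *
c=side("s3.png")
go([-58,-0],7.5,0)
go([-52,-0],7.5,0);go([-32,0],7.5,0)
```

```text
t 5.15 tray tcp [-51.6  -7.2] z 7.0 -> slide [-0.076  0.142  0.008] twist -3.11 F [-0.5 -0.3 -0.3] w 12.2
t 5.15 tray tcp [-51.6  -7.2] z 7.0 -> slide [0.021 0.119 0.008] twist -3.11 F [-0.5 -0.3 -0.3] w 12.2
t 5.15 tray tcp [-51.6  -7.2] z 7.0 -> slide [0.345 0.04  0.008] twist -3.11 F [-0.5 -0.3 -0.3] w 12.2
```

View pics/s3.png

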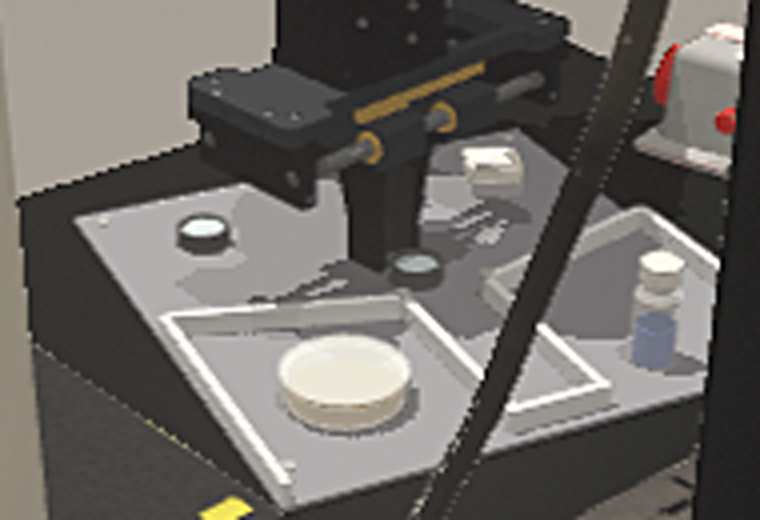

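>>> {"op": "servo_tool", "data": {"slide": [[-0.16, -0.015, 0], [0, 0.05, 0], [0.02, 0.05, 0], [0.03, 0.05, 0], [0.03, 0.007, 0], [0, 0, 0], [0.13, -0.031, 0], [0.13, -0.031, 0], [0.13, -0.032, 0], [0.128, -0.031, 0], [0, 0, 0]], "twist": [[0, 0, 0], [0, 0, -0.8], [0, 0, -0.8], [0, 0, -0.8], [0, 0, -0.7], [0, 0, 0], [0, 0, 0], [0, 0, 0], [0, 0, 0], [0, 0, 0], [0, 0, 0]], "gripper": [0.862, 0.862, 0.862, 0.862, 0.862, 0.862, 0.862, 0.862, 0.862, 0.862, 0.862]}}

```text
time_s: 6.52
tcp_pos: [0.5544, 0.1842, 0.007]
ee_rot: [[-0.972, 0.235, 0.0], [0.235, 0.972, 0.0], [-0.0, 0.0, -1.0]]
wrist_force: [0.5, 0.1, -0.3]
gripper_width: 0.136
```

Run:
```python
from h import *
c=side("s4.png")
go([-58,-0],7.5,0)
go([-58,-0],7.5,90)
```

```text
t 6.58 tray tcp [-26.1  -0.2] z 7.0 -> slide [-0.516  0.128  0.009] twist -0.01 F [-0.2  0.6 -0.4] w 11.9
t 6.58 tray tcp [-26.1  -0.2] z 7.0 -> slide [-0.516  0.128  0.009] twist 14.99 F [-0.2  0.6 -0.4] w 11.9
```

View pics/s4.png

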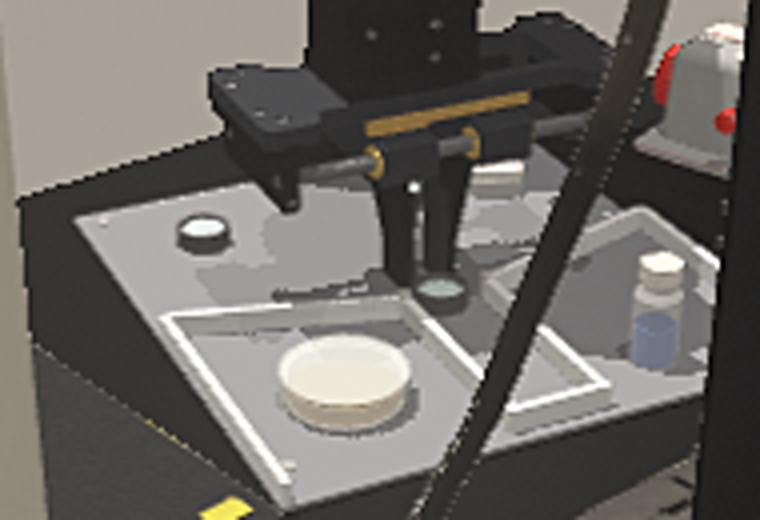

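The lens, at crop (442,289), is centred in the gate. The finger tips taper and look narrower than I assumed, so I'll narrow the notch to 4 mm and push straight through while watching the force.

>>> {"op": "servo_tool", "data": {"slide": [[0, 0, 0], [0, 0, 0], [0.11, -0.027, 0], [0.11, -0.027, 0], [0.11, -0.026, 0]], "twist": [[0, 0, 0], [0, 0, 0], [0, 0, 0], [0, 0, 0], [0, 0, 0]], "gripper": [0.95, 0.95, 0.95, 0.95, 0.95]}}

```text
time_s: 7.2
tcp_pos: [0.574, 0.1795, 0.0072]
ee_rot: [[-0.972, 0.234, 0.0], [0.234, 0.972, 0.0], [-0.0, 0.0, -1.0]]
wrist_force: [-1.1, -0.3, 0.5]
gripper_width: 0.048
```

Run:
```python
from h import *
c=side("s5.png")
go([16.6,0.3],7.5,0)
```

```text
t 7.25 tray tcp [-4.5  0.2] z 7.2 -> slide [ 0.343 -0.081  0.005] twist -0.01 F [ 1.2 -0.3 -0.4] w 4.3
```

View pics/s5.png

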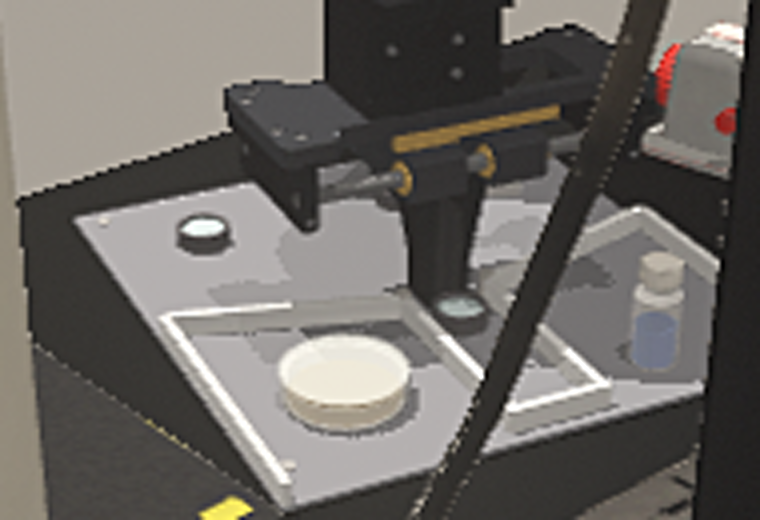

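>>> {"op": "servo_tool", "data": {"slide": [[0.115, -0.027, 0], [0.115, -0.027, 0], [0.113, -0.027, 0], [0, 0, 0], [-0.2, 0.048, 0], [-0.35, 0.085, 0], [-0.35, 0.084, 0], [-0.35, 0.084, 0.1], [0, 0, 0.5], [0, 0, 0.3]], "twist": [[0, 0, 0], [0, 0, 0], [0, 0, 0], [0, 0, 0], [0, 0, 0], [0, 0, 0], [0, 0, 0], [0, 0, 0], [0, 0, 0], [0, 0, 0]], "gripper": [0.95, 0.95, 0.95, 0.95, 0.95, 0.95, 0.95, 0.9, 0.862, 0.862]}}

```text
time_s: 8.5
tcp_pos: [0.5181, 0.1933, 0.0625]
ee_rot: [[-0.973, 0.233, 0.001], [0.233, 0.973, 0.001], [-0.001, 0.001, -1.0]]
wrist_force: [0.3, -0.0, 0.1]
gripper_width: 0.133
```

Run:
```python
from h import *
c=side("s6.png")
go([-148.9,46],60,-21.2)
```

```text
t 8.55 tray tcp [-61.9   1.2] z 64.6 -> slide [-1.234  1.067 -0.077] twist -3.56 F [-0.7 -0.9  2.6] w 12.2
```

View pics/s6.png

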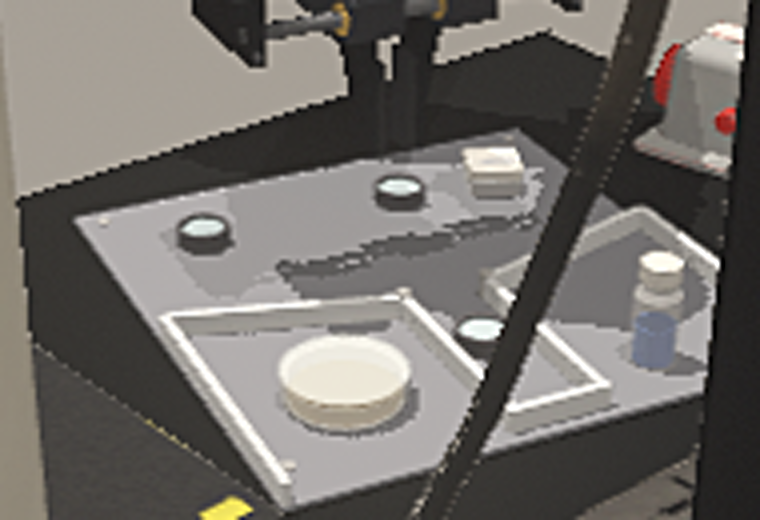

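>>> {"op": "servo_tool", "data": {"slide": [[-0.3, 0.25, 0], [-0.35, 0.3, 0], [-0.35, 0.3, 0], [-0.234, 0.217, 0], [0, 0, -0.3], [0, 0, -0.35], [0, 0, -0.25], [0, 0, -0.03], [0, 0, 0]], "twist": [[0, 0, -0.9], [0, 0, -0.9], [0, 0, -0.9], [0, 0, -0.86], [0, 0, 0], [0, 0, 0], [0, 0, 0], [0, 0, 0], [0, 0, 0]], "gripper": [0.862, 0.862, 0.862, 0.862, 0.862, 0.862, 0.862, 0.862, 0.862]}}

```text
time_s: 9.68
tcp_pos: [0.445, 0.2568, 0.0054]
ee_rot: [[-0.82, 0.572, 0.0], [0.572, 0.82, -0.0], [-0.0, 0.0, -1.0]]
wrist_force: [-0.5, -0.0, -0.4]
gripper_width: 0.139
```

Run:
```python
from h import *
go([-50.5,7.9],7.3,-21.2)
```

```text
t 9.68 tray tcp [-149.    44.8] z 5.4 -> slide [ 1.452 -0.984  0.031] twist 0.01 F [-0.5 -0.  -0.4] w 12.1
```

>>> {"op": "servo_tool", "data": {"slide": [[0.132, -0.054, 0.03], [0.12, -0.085, 0], [0.12, -0.085, 0], [0.12, -0.084, 0], [0.12, -0.084, 0], [0.12, -0.084, 0], [0.12, -0.084, 0], [0.12, -0.085, 0], [0.12, -0.085, 0], [0.12, -0.084, 0], [0.12, -0.085, 0], [0.12, -0.085, 0]], "twist": [[0, 0, 0], [0, 0, 0], [0, 0, 0], [0, 0, 0], [0, 0, 0], [0, 0, 0], [0, 0, 0], [0, 0, 0], [0, 0, 0], [0, 0, 0], [0, 0, 0], [0, 0, 0]], "gripper": [0.862, 0.862, 0.862, 0.862, 0.862, 0.862, 0.862, 0.862, 0.862, 0.862, 0.862, 0.862]}}

```text
time_s: 11.18
tcp_pos: [0.5326, 0.1974, 0.0071]
ee_rot: [[-0.82, 0.572, -0.0], [0.572, 0.82, -0.0], [0.0, -0.0, -1.0]]
wrist_force: [-0.4, 0.7, -0.2]
gripper_width: 0.141
```

Run:
```python
from h import *
c=side("s7.png")
go([-58,0],7.3,0)
```

```text
t 11.22 tray tcp [-49.1   7.6] z 7.2 -> slide [-0.174 -0.088  0.002] twist 3.55 F [0.6 0.3 0.8] w 12.1
```

View pics/s7.png

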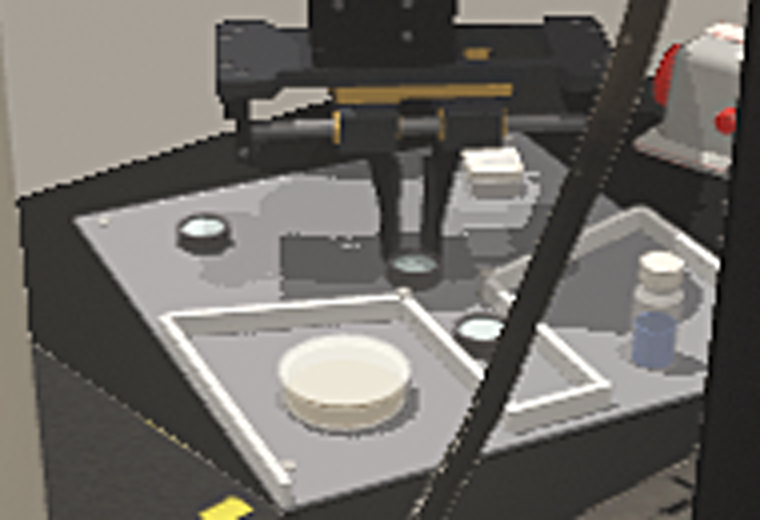

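>>> {"op": "servo_tool", "data": {"slide": [[-0.137, 0.095, 0], [-0.02, -0.05, 0], [-0.01, -0.05, 0], [-0.01, -0.05, 0], [0.003, -0.033, 0], [0, 0, 0], [0.13, -0.031, 0], [0.13, -0.032, 0], [0.13, -0.031, 0], [0.128, -0.031, 0], [0, 0, 0], [0, 0, 0]], "twist": [[0, 0, 0], [0, 0, 0.9], [0, 0, 0.9], [0, 0, 0.9], [0, 0, 0.85], [0, 0, 0], [0, 0, 0], [0, 0, 0], [0, 0, 0], [0, 0, 0], [0, 0, 0], [0, 0, 0]], "gripper": [0.862, 0.862, 0.862, 0.862, 0.862, 0.862, 0.862, 0.862, 0.862, 0.862, 0.93, 0.95]}}

```text
time_s: 12.72
tcp_pos: [0.5526, 0.1848, 0.007]
ee_rot: [[-0.972, 0.235, -0.0], [0.235, 0.972, -0.0], [0.0, -0.0, -1.0]]
wrist_force: [0.0, 0.6, -0.4]
gripper_width: 0.065
```

Run:
```python
from h import *
c=side("s8.png")
go([16.6,0.2],7.3,0)
```

```text
t 12.78 tray tcp [-27.6   0.2] z 7.1 -> slide [ 0.716 -0.173  0.004] twist -0.0 F [-0.4  0.6 -0.4] w 4.8
```

View pics/s8.png

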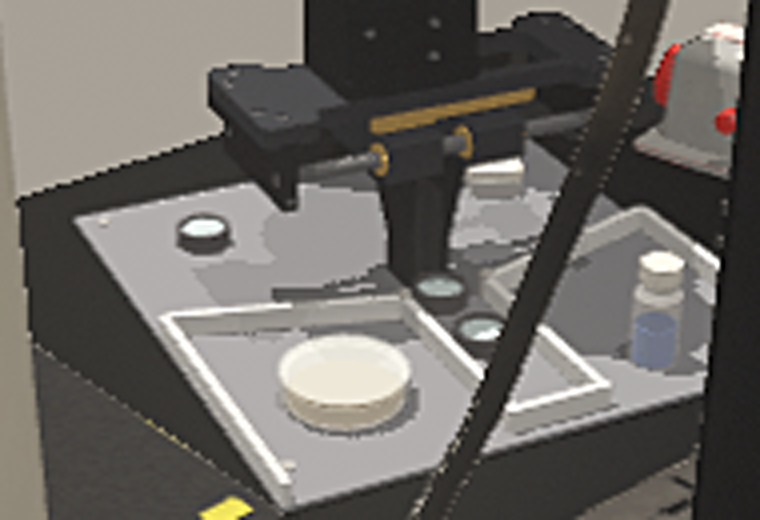

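>>> {"op": "servo_tool", "data": {"slide": [[0.1, -0.024, 0], [0.11, -0.027, 0], [0.11, -0.027, 0], [0.11, -0.027, 0], [0.1, -0.024, 0], [0.1, -0.024, 0], [0.086, -0.02, 0], [0, 0, 0]], "twist": [[0, 0, 0], [0, 0, 0], [0, 0, 0], [0, 0, 0], [0, 0, 0], [0, 0, 0], [0, 0, 0], [0, 0, 0]], "gripper": [0.95, 0.95, 0.95, 0.95, 0.95, 0.95, 0.95, 0.95]}}

```text
time_s: 13.78
tcp_pos: [0.5963, 0.1745, 0.0071]
ee_rot: [[-0.972, 0.235, 0.001], [0.235, 0.972, 0.0], [-0.001, 0.0, -1.0]]
wrist_force: [0.5, -0.3, -0.5]
gripper_width: 0.053
```

>>> {"op": "servo_tool", "data": {"slide": [[-0.2, 0.048, 0], [-0.35, 0.085, 0], [-0.35, 0.084, 0], [-0.35, 0.084, 0.1], [0, 0, 0.5], [0, 0, 0.3], [0, 0, 0]], "twist": [[0, 0, 0], [0, 0, 0], [0, 0, 0], [0, 0, 0], [0, 0, 0], [0, 0, 0], [0, 0, 0]], "gripper": [0.95, 0.95, 0.95, 0.9, 0.862, 0.862, 0.862]}}

```text
time_s: 14.65
tcp_pos: [0.5207, 0.1934, 0.0626]
ee_rot: [[-0.972, 0.234, 0.003], [0.234, 0.972, 0.002], [-0.002, 0.003, -1.0]]
wrist_force: [0.4, -0.0, 0.0]
gripper_width: 0.137
```

Run:
```python
from h import *
c=side("s9.png")
go([-139.4,-111.5],60,45.5)
```

```text
t 14.7 tray tcp [-61.    0.3] z 61.4 -> slide [-1.708 -1.505 -0.024] twist 7.58 F [ 0.5  0.5 -0.7] w 12.0
```

View pics/s9.png

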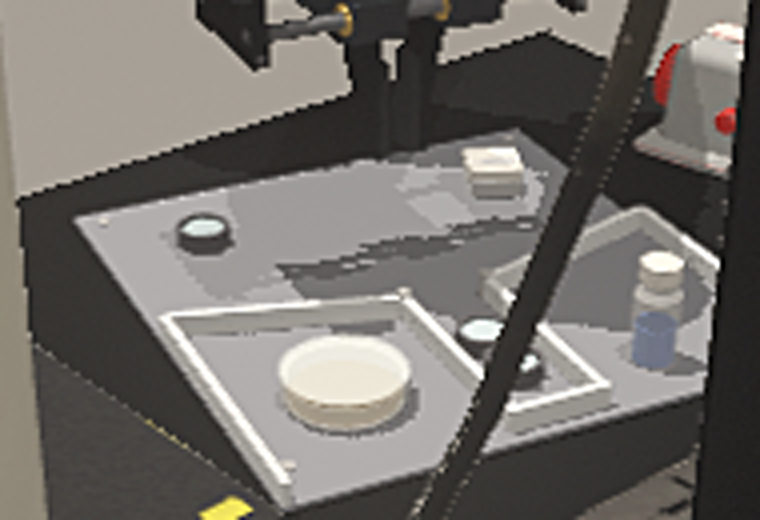

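Two lenses are in the slot, at crop (483,333) and (520,368), and the box, vial and dish haven't moved. The third lens is next.

>>> {"op": "servo_tool", "data": {"slide": [[-0.2, -0.17, 0], [-0.22, -0.19, 0], [-0.22, -0.19, 0], [-0.22, -0.19, 0], [-0.22, -0.19, 0], [-0.22, -0.19, 0], [-0.22, -0.19, 0], [-0.188, -0.195, 0], [0, 0, -0.3], [0, 0, -0.35], [0, 0, -0.23], [0, 0, 0]], "twist": [[0, 0, 0.95], [0, 0, 0.95], [0, 0, 0.95], [0, 0, 0.95], [0, 0, 0.95], [0, 0, 0.95], [0, 0, 0.95], [0, 0, 0.93], [0, 0, 0], [0, 0, 0], [0, 0, 0], [0, 0, 0]], "gripper": [0.862, 0.862, 0.862, 0.862, 0.862, 0.862, 0.862, 0.862, 0.862, 0.862, 0.862, 0.862]}}

```text
time_s: 16.2
tcp_pos: [0.4166, 0.1014, 0.0068]
ee_rot: [[-0.849, -0.528, -0.004], [-0.528, 0.849, -0.003], [0.005, -0.0, -1.0]]
wrist_force: [-0.9, 0.0, 1.2]
gripper_width: 0.14
```

Run:
```python
from h import *
go([-139.4,-111.5],7.3,45.5)
go([-45.4,-15.7],7.3,45.5)
```

```text
t 16.2 tray tcp [-140.1 -113. ] z 6.8 -> slide [0.017 0.021 0.009] twist 0.0 F [-0.9  0.   1.2] w 12.2
t 16.2 tray tcp [-140.1 -113. ] z 6.8 -> slide [1.915 1.204 0.009] twist 0.0 F [-0.9  0.   1.2] w 12.2
```

>>> {"op": "servo_tool", "data": {"slide": [[0.12, 0.085, 0.005], [0.13, 0.081, 0], [0.12, 0.075, 0], [0.12, 0.075, 0], [0.12, 0.075, 0], [0.12, 0.075, 0], [0.12, 0.075, 0], [0.12, 0.075, 0], [0.12, 0.075, 0]], "twist": [[0, 0, 0], [0, 0, 0], [0, 0, 0], [0, 0, 0], [0, 0, 0], [0, 0, 0], [0, 0, 0], [0, 0, 0], [0, 0, 0]], "gripper": [0.862, 0.862, 0.862, 0.862, 0.862, 0.862, 0.862, 0.862, 0.862]}}

```text
time_s: 17.32
tcp_pos: [0.4841, 0.1441, 0.0086]
ee_rot: [[-0.849, -0.528, -0.0], [-0.528, 0.849, -0.0], [0.0, 0.0, -1.0]]
wrist_force: [-0.9, -0.9, -0.2]
gripper_width: 0.139
```

Run:
```python
from h import *
c=side("s10.png")
go([-45.4,-15.7],7.3,45.5)
```

```text
t 17.38 tray tcp [-83.4 -54.4] z 8.8 -> slide [ 0.768  0.478 -0.025] twist -0.0 F [ 0.7  0.7 -0.1] w 12.1
```

View pics/s10.png

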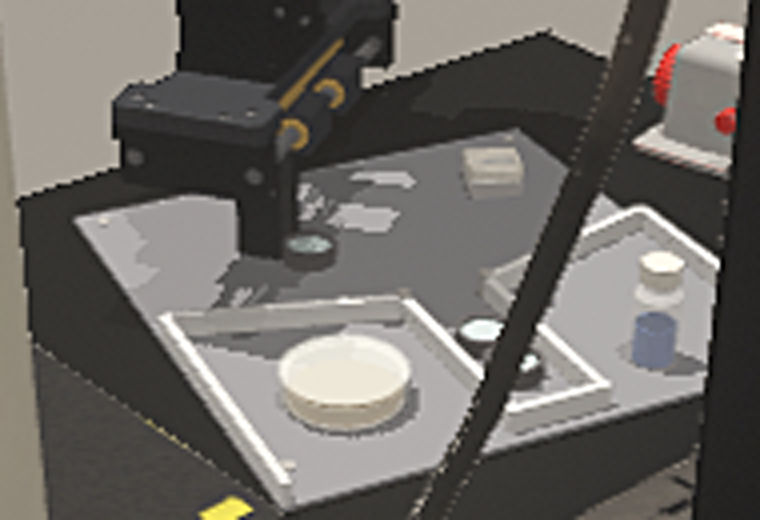

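>>> {"op": "servo_tool", "data": {"slide": [[0.11, 0.069, -0.02], [0.11, 0.068, 0], [0.11, 0.068, 0], [0.11, 0.069, 0], [0.11, 0.069, 0], [0.11, 0.068, 0], [0.108, 0.067, 0], [0, 0, 0]], "twist": [[0, 0, 0], [0, 0, 0], [0, 0, 0], [0, 0, 0], [0, 0, 0], [0, 0, 0], [0, 0, 0], [0, 0, 0]], "gripper": [0.862, 0.862, 0.862, 0.862, 0.862, 0.862, 0.862, 0.862]}}

```text
time_s: 18.38
tcp_pos: [0.5303, 0.1729, 0.0074]
ee_rot: [[-0.849, -0.528, 0.001], [-0.528, 0.849, 0.0], [-0.001, -0.0, -1.0]]
wrist_force: [-0.9, 0.7, -0.2]
gripper_width: 0.137
```

Run:
```python
from h import *
c=side("s11.png")
go([-62,0],7.3,0)
```

```text
t 18.43 tray tcp [-46.8 -17.1] z 7.3 -> slide [-0.179  0.337 -0.001] twist -7.58 F [-0.2  0.5  0.6] w 11.8
```

View pics/s11.png

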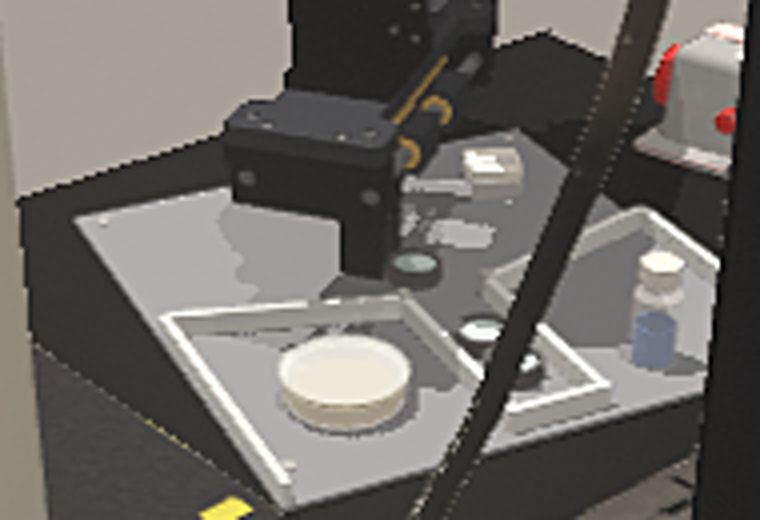

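>>> {"op": "servo_tool", "data": {"slide": [[-0.212, -0.132, 0], [0, 0.06, 0], [0, 0.06, 0], [0, 0.06, 0], [0, 0.06, 0], [0, 0.06, 0], [0.01, 0.06, 0], [0.01, 0.06, 0], [0.013, 0.049, 0], [0, 0, 0]], "twist": [[0, 0, 0], [0, 0, -0.95], [0, 0, -0.95], [0, 0, -0.95], [0, 0, -0.95], [0, 0, -0.95], [0, 0, -0.95], [0, 0, -0.95], [0, 0, -0.93], [0, 0, 0]], "gripper": [0.862, 0.862, 0.862, 0.862, 0.862, 0.862, 0.862, 0.862, 0.862, 0.862]}}

```text
time_s: 19.68
tcp_pos: [0.5179, 0.1921, 0.0075]
ee_rot: [[-0.972, 0.234, -0.001], [0.234, 0.972, -0.0], [0.001, -0.001, -1.0]]
wrist_force: [0.7, 0.0, 0.2]
gripper_width: 0.141
```

Run:
```python
from h import *
go([-26,0.2],7.3,0)
```

```text
t 19.68 tray tcp [-62.9  -0.9] z 7.5 -> slide [ 0.602 -0.127 -0.003] twist -0.01 F [0.7 0.  0.2] w 12.2
```

>>> {"op": "servo_tool", "data": {"slide": [[0.102, -0.007, 0], [0.12, -0.029, 0], [0.12, -0.029, 0], [0.13, -0.031, 0], [0.13, -0.031, 0], [0, 0, 0], [0, 0, 0], [0, 0, 0]], "twist": [[0, 0, 0], [0, 0, 0], [0, 0, 0], [0, 0, 0], [0, 0, 0], [0, 0, 0], [0, 0, 0], [0, 0, 0]], "gripper": [0.862, 0.862, 0.862, 0.862, 0.862, 0.9, 0.95, 0.95]}}

```text
time_s: 20.68
tcp_pos: [0.5549, 0.1851, 0.0074]
ee_rot: [[-0.972, 0.235, -0.0], [0.235, 0.972, -0.0], [0.0, -0.0, -1.0]]
wrist_force: [-0.8, -0.8, 0.4]
gripper_width: 0.057
```

Run:
```python
from h import *
c=side("s12.png")
go([7,0.2],7.3,0)
```

```text
t 20.73 tray tcp [-25.4   1. ] z 7.5 -> slide [ 0.522 -0.14  -0.003] twist -0.0 F [-0.1  0.5 -0.4] w 4.5
```

View pics/s12.png

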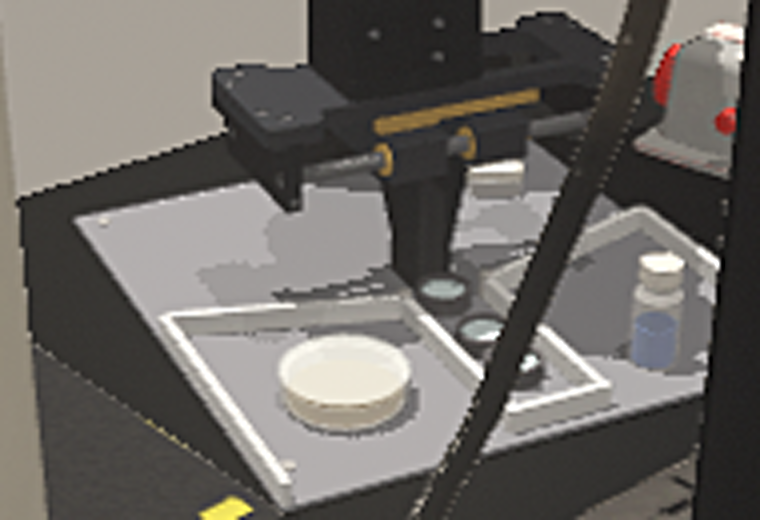

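>>> {"op": "servo_tool", "data": {"slide": [[0.1, -0.029, 0], [0.1, -0.028, 0], [0.1, -0.026, 0], [0.1, -0.025, 0], [0.084, -0.021, 0], [0, 0, 0]], "twist": [[0, 0, 0], [0, 0, 0], [0, 0, 0], [0, 0, 0], [0, 0, 0], [0, 0, 0]], "gripper": [0.95, 0.95, 0.95, 0.95, 0.95, 0.95]}}

```text
time_s: 21.48
tcp_pos: [0.5847, 0.1773, 0.0074]
ee_rot: [[-0.972, 0.235, 0.001], [0.235, 0.972, 0.0], [-0.001, 0.0, -1.0]]
wrist_force: [-0.6, 0.3, 0.5]
gripper_width: 0.049
```

>>> {"op": "servo_tool", "data": {"slide": [[-0.2, 0.048, 0], [-0.35, 0.085, 0], [-0.35, 0.084, 0], [-0.2, 0.05, 0.2], [-0.2, 0, 0.7], [-0.3, 0, 0.7], [-0.3, -0.5, 0.7], [0, -0.8, 0], [0, -0.8, 0], [0, -0.8, 0], [0, -0.6, 0], [0, 0, 0]], "twist": [[0, 0, 0], [0, 0, 0], [0, 0, 0], [0, 0, 0], [0, 0, 0], [0, 0, 0], [0, 0, 0], [0, 0, 0], [0, 0, 0], [0, 0, 0], [0, 0, 0], [0, 0, 0]], "gripper": [0.95, 0.95, 0.95, 0.95, 0.95, 0.95, 0.95, 0.95, 0.95, 0.95, 0.95, 0.95]}}

```text
time_s: 22.98
tcp_pos: [0.4697, -0.0183, 0.1463]
ee_rot: [[-0.971, 0.238, 0.001], [0.238, 0.971, 0.0], [-0.001, 0.0, -1.0]]
wrist_force: [0.5, 0.9, -0.4]
gripper_width: 0.053
```

Run:
```python
from h import *
c=r.capture("top");im=c["image"]
cv2.imwrite("pics/t2.png",cv2.resize(im[145:375,185:415],None,fx=2.6,fy=2.6,interpolation=cv2.INTER_CUBIC))
for ce,st in dets(c):
    P=ray(c,ce,0.012)*1000
    print(ce.round(1),st[2:].tolist(),T(P,G).round(1))
go([0,0],100,0);side("s13.png")
```

```text
[273.7 208. ] [122, 90, 934] [[40.5 55.7]]
[271.8 172.5] [14, 12, 122] [[95.3 71.7]]
[239.6 170.4] [4, 4, 15] [[ 87.9 121.8]]
[315.  188.9] [13, 13, 137] [[84.1 -0.2]]
[399.1 200. ] [7, 25, 69] [[  94.8 -131.7]]
[311.  205.9] [13, 13, 136] [[56.2  0.1]]
[359.7 217.4] [37, 36, 1066] [[ 54.6 -77.5]]
[391.3 202.5] [4, 4, 14] [[  88.2 -120.6]]
[306.8 223.2] [13, 13, 139] [[28.2  0.5]]
[375.  274.1] [10, 5, 25] [[ -26.6 -118.2]]
[366.4 280.4] [11, 4, 18] [[ -38.8 -107.4]]
[231.8 295.3] [25, 25, 371] [[-104.4   86.8]]
[201.9 321.5] [5, 4, 15] [[-152.2  121.2]]
t 23.02 tray tcp [ -60.2 -215.7] z 146.2 -> slide [ 1.821  3.259 -0.771] twist 0.02 F [-1.   0.3  0.1] w 4.3
```

View pics/t2.png

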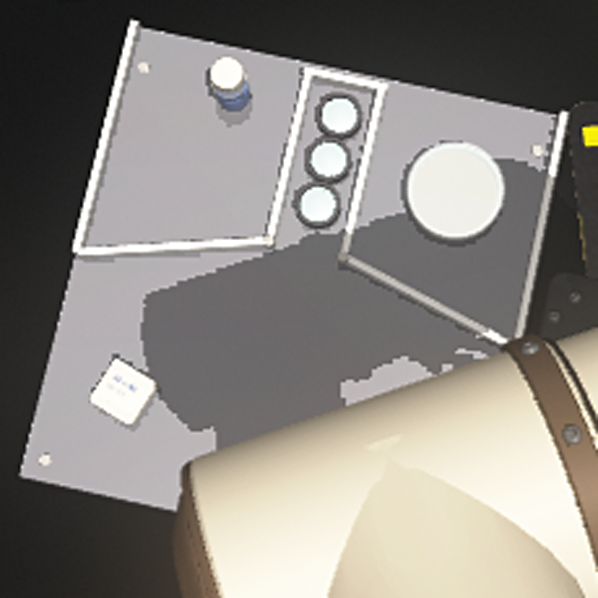

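The top view shows all three lenses in single file in the slot, at tray x of about 28, 56 and 84 mm. The box, vial and dish are at the same pixels as before. The arm is clear, so I'm handing in.

Run:
```python
from h import *
print(r.finish_job())
```

```text
the job is handed in; nothing more can be done
None
```

All three lenses are in the storage slot behind the gate, and I handed the job in at about 23 s of the 67 s allowed. I pushed them one at a time, middle lens first, then the left, then the right. I used the nearly closed fingertips as a shallow notch behind each lens, and each lens was well past the gate before the next one reached it.

- **Lenses:** in the final top view they sit in single file on the slot's centreline, at about x = 28, 56 and 84 mm. The last one's rear edge is about 10 mm clear of the gate posts.
- **Box, vial and dish:** they are within half a pixel of where they started in the top view.
- **Forces:** the wrist force stayed around 1–3 N, within the sensor's noise, at every reading I took.
- **Disagreement:** the side camera read x about 6 mm too far forward compared with the top camera. I relied on the top camera for x; the two agreed on y to about 1 mm.

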